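# Wedge the drying stage up until it bears on its height stop

## Robot

A 6-joint arm with a two-finger parallel gripper is mounted at the origin on a cart in front of the work surface, level with it; the furniture and walls round the work are solid. World frame = base frame: x ahead of the robot, y to its left, z up, the work surface at z = 0. Lengths are in m, angles in rad, forces in N, time in s.
With the tool pointing down it reaches from about 0.375 to 0.975 m from the base axis. Payload 3.8 kg.
Tool frame: the origin (TCP) lies on the mounting face of the last link; the fingertips stand 173 mm ahead of it and the grasp point (between the pads) lies 155 mm ahead of it; z points along the fingers, y is the line along which they close (so a half turn about z gives the same grasp; the last joint's range is limited). The gripper opens to 85 mm and grips with 20 to 120 N. Pads are 22 mm wide; open, the fingers measure 114 mm over their backs; the gripper's body (76 mm by 85 mm) begins 54 mm behind the grasp point. The pads swing forward as they close: fully open they stand 13 mm farther back than shut.
Start: joints at [-1.213, 0.264, 1.604, -0, 1.274, -0.037], TCP at [0.26, -0.623, 0.405] pointing down, gripper open.
Joint ranges: [-2.63, 2.63], [-0.94, 2.18], [0.31, 2.57], [-1.31, 4.45], [0, 2.66], [-2.55, 2.55]. Speed limits (rad/s): [2.57, 2.57, 3.14, 3.14, 3.14, 3.14].

## Interface

Orientations are given as a rotation vector (axis times angle).
In Python, from workcell import bot gives the robot as it stands.
- The arm moves only by the tool drive_tool, never from a script. Its argument "increments" is a list of rows, each an object with "delta_pos": the shift along the tool's x, y, z in mm, a list of three; "turn": the turn about the tool's z in rad; "jaw": the opening, from -1 (shut) to 1 (fully open). A call has 1 to 8 rows; each row shifts and turns the commanded pose from where the row before left it, along the tool's axes as they then stand; what a row does not reach is not made up. A row lasts 1/12 s, in which the tool goes at most 41.7 mm and 7.16 degrees, less where a joint would pass 70% of its speed; a pose out of reach is approached as far as the arm can. A call is refused whole if a number of a shift passes 41.7 or a number of a turn 0.125, either way. A call with a gripper value outside its range is refused whole. The fingers move at their own pace and stop on an object; "grip_force" is the grip in N (left out, the last holds). Time passes only in rows, so rows that do not move let the fingers close. It gives the time, the measured TCP pose, the force, the opening and the grip force at its end, in the units of the state.
- bot.read_state(): the state, without advancing time (a new reading comes with each control period).
- bot.read_camera(name): name is "scene" or "side" or "wrist"; returns a dict with "pixels" (384x512x3 uint8, red, green, blue), "fovy" (degrees; the focal length in pixels is half the picture's height over the tangent of half this angle, whatever the lens; pixels are square), "cx", "cy" (the principal point, pixels), "camera_from_world" (4x4, takes a point from world to camera coordinates); the wrist camera has in their place "hand_eye" (4x4, takes a point from camera to tool coordinates, whose origin is the TCP and whose axes are the flange's). Camera axes: x right, y down, z forward; pixel columns grow to the right and rows downward; lengths in m; the calibration is good to about 2 mm. A picture is of the moment at which its call begins: read the wrist's pose just before it. There is no depth.
- bot.finish_job(): hands the job in; it is judged then, once.
The state is a dict: "time": time; "q": joint angles; "joint_vel": joint speeds; "joint_torque": joint torques, N m; "tool_pos": TCP position; "tcp_rot": TCP orientation; "wrist_force": force on the tool from outside, world axes, zero at the start; "torque": the same for the moment, N m; "width": opening from 0.0 (shut) to 1.0 (fully open); "grip_force": force on a finger pad.
Only numpy, scipy, OpenCV 4.12 (cv2) and the standard library are available. Lean on these libraries where they do the work, as an engineer would, in place of code of your own. Each camera call takes 0.05 s, during which the arm holds its last target. There are 200 camera calls.

## Task

Tilt the drying stage to its set height, so that what is left in the dish gathers at the back: take the orange wedge by its black grip, lay it flat in the guide channel of the stand and slide its thin end under the steel stage, so that the wedge lifts the stage's front edge until it bears snugly but not hard, with some 3 to 12 newtons, against the brass height-stop rod. Then let go and leave the wedge in the channel holding the stage there; never force the stage against the rod or jam the wedge, do not touch the stage, the dish or the stop with the robot, and leave the things around where they are.

Things in the scene. Friction and masses are not known exactly. Their poses are not given: they have to be found in the camera images.
- stand: the drying stand: heavy grey base, fixed; x points to its back (the way the wedge is pushed), z up. Origin on the bench, midway between the sides, straight below the stage's lifting rod. Its tongue, 70 mm wide, reaches forward to x = -165 mm. Posts 62 mm tall stand at x = -4, y = +-68 mm; lugs at the back keep the stage from being pushed away
- channel (a point): the guide channel: point on its floor, mid-width, 100 mm before the lifting rod; axes as the stand. The floor is flat, 14 mm above the bench, and runs on level under the stage. Two aluminium rails 9 mm high leave 32 mm between them, from this point to 78 mm farther along x; before it the mouth flares open over 19 mm
- wedge_grip (a point): centre of the wedge's upright black grip, the place to grasp: 14 mm wide (y), 30 mm long (x), top 20 mm above this point. Axes: x toward the thin tip, z up. The wedge is orange plastic, 0.13 kg, 132 mm long, 28 mm wide, lying on its flat sole; this point is 38 mm above the sole and 115 mm behind the tip. Below the grip the wedge is 12 mm thick
- wedge_tip (a point): the lower edge of the wedge's thin tip (mid-width, on the sole); same axes. The tip is 3 mm thick; the ramp behind it rises 1 mm per 4 mm of length, to 21 mm thick 72 mm behind the tip
- stage: the stage: loose steel plate 150 x 110 x 6 mm, 0.7 kg (varies by a quarter), on rubber pads, its top 33 mm above the bench at rest; pivots on its rear lower edge, where its origin lies (x to the back, z up). 136 mm before it a brass lifting rod (8 mm thick, along y) hangs below, screwed to a height you cannot see, 5.5 to 8.5 mm above the channel floor: the ramp meets it when the tip is 10 to 22 mm past it
- stop_bar: the height stop: brass rod 10 mm thick across the two posts over the stage's front. Origin: middle of its lowest line, which the stage's top must meet; 4 to 9 mm above the resting stage, set anew each time. It does not give. Lifting the stage alone takes a push of some 2 to 6 N on the wedge; once it bears on the stop the push grows by roughly 0.8 N for each newton on the stop
- dish: small glass evaporating dish, 64 mm across, 36 mm high, standing on the stage about 52 mm before its rear edge; origin: centre of its underside
- vial: amber glass vial with black cap, 33 mm across, 74 mm high, a bystander; origin: centre of its underside
- small_beaker: small glass beaker, 39 mm across, 48 mm high, a bystander; origin: centre of its underside
- timer: white bench timer, 59 x 66 x 26 mm, a bystander; origin: centre of its underside

How it is judged:
On the way, in this order (a step that is already met when the one before it is completed fails the run):
1. the wedge lies in the guide channel with its thin end past the stage's front edge (y of wedge_grip in the frame of stand between -0.004 and 0.004 m and angle between the x axis of wedge_tip and the x axis of stand, either way round below 0.06 rad and z of wedge_tip in the frame of stand below 0.02 m and angle between wedge_grip's own z axis and vertical below 0.06 rad and x of wedge_tip in the frame of stand above -0.012 m), for 0.1 s.
2. the stage, lifted by the wedge, bears on the height stop (contact force between stage and stop_bar above 3 N and contact force between wedge and stage above 3 N), for 0.2 s.
At the end, for the whole second after the job is handed in: The wedge lies flat in the guide channel (within 4 mm of its middle line and 3.4 degrees of its direction, sole on the channel floor), carries the stage with more than 3 N, the stage bears on the height stop with 3 to 12 N, and all is at rest (all of step 2 and y of wedge_grip in the frame of stand between -0.004 and 0.004 m and angle between the x axis of wedge_tip and the x axis of stand, either way round below 0.06 rad and z of wedge_tip in the frame of stand below 0.02 m and angle between wedge_grip's own z axis and vertical below 0.06 rad and contact force between stage and stop_bar below 12 N and linear speed of each of wedge, stage below 0.01 m/s); the robot touches nothing.
It fails at once if the stage is forced against the height stop with more than 18 N (contact force between stage and stop_bar above 18 N).
It fails at once if the wedge is slammed or jammed against the stand with more than 80 N (contact force between wedge and stand above 80 N).
It fails at once if the robot itself touches the stage, the dish or the height stop with more than 1 N (contact force between any of the fingers, the arm and stage above 1 N or contact force between any of the fingers, the arm and dish above 1 N or contact force between any of the fingers, the arm and stop_bar above 1 N).
It fails at once if the dish slides out of place on the stage, more than 20 mm from its middle place, or tips (x of dish in the frame of stage above -0.032 m or x of dish in the frame of stage below -0.072 m or y of dish in the frame of stage above 0.022 m or y of dish in the frame of stage below -0.022 m or angle between dish's own z axis and vertical above 0.2 rad).
It fails at once if the vial, the small beaker or the timer is moved more than 15 mm (distance of any of vial, small_beaker, timer from where it was at the start of the episode above 0.015 m).
It also fails if it takes over 51 s, if anything falls off the work surface, if the arm or the gripper's body presses on something with over 40 N, if the wrist force passes 120 N, or if a joint passes its speed limit or range.

## Working session

There is one attempt and no reset: what is moved stays moved. The work goes in short steps, Python scripts to look and compute and a tool call to move; the robot and the scene stay as the last step left them, time stands still between calls to the robot, and variables do not carry over. Pictures are saved under pics/ and viewed, at most 10 in all, crops included, and the job is handed in when it is done.

Besides the shell and the picture viewer there is one more tool, called by a JSON object that holds its "method" and its "body". drive_tool: Moves the arm, as the interface text tells. Its arguments: {"type":"object","properties":{"increments":{"type":"array"},"grip_force":{"type":"number"}},"required":["increments"]}

```bash
mkdir -p pics
cat > h.py <<'E'
import numpy as np, cv2
from scipy.spatial.transform import Rotation as R
from workcell import bot
def snap(n,f):
    s=bot.read_state(); c=bot.read_camera(n)
    cv2.imwrite(f'pics/{f}.png',cv2.cvtColor(c['pixels'],cv2.COLOR_RGB2BGR))
    d={k:v for k,v in c.items() if k!='pixels'}
    d['pos']=s['tool_pos'];d['rot']=s['tcp_rot']
    np.save(f'pics/{f}.npy',d,allow_pickle=True); return c
def cam(f):
    d=np.load(f'pics/{f}.npy',allow_pickle=True).item()
    fl=192/np.tan(np.radians(d['fovy'])/2)
    if 'hand_eye' in d:
        T=np.eye(4);T[:3,:3]=R.from_rotvec(d['rot']).as_matrix();T[:3,3]=d['pos']
        W=T@np.array(d['hand_eye'])
    else: W=np.linalg.inv(d['camera_from_world'])
    return W,fl,d['cx'],d['cy']
def at(f,u,v,z):
    W,fl,cx,cy=cam(f); r=W[:3,:3]@np.array([(u-cx)/fl,(v-cy)/fl,1]); o=W[:3,3]
    return o+r*(z-o[2])/r[2]
def proj(f,p):
    W,fl,cx,cy=cam(f); q=W[:3,:3].T@(np.array(p)-W[:3,3]); return q[0]/q[2]*fl+cx,q[1]/q[2]*fl+cy
E
python3 - <<'E'
from h import *
for n in('scene','side','wrist'):
    snap(n,n+'0')
    W,fl,cx,cy=cam(n+'0');print(n,W.round(3).tolist(),fl,cx,cy)
s=bot.read_state();print(s)
a=[cv2.imread(f'pics/{n}0.png') for n in('scene','side','wrist')]
cv2.imwrite('pics/a.png',cv2.resize(a[0],(800,600)));cv2.imwrite('pics/b.png',cv2.resize(a[1],(800,600)))
E
```

```text
scene [[0.523, -0.404, 0.75, -0.107], [-0.852, -0.231, 0.47, -0.772], [-0.016, -0.885, -0.465, 0.477], [0.0, 0.0, 0.0, 1.0]] 459.26636690903194 254.5484711267038 192.60118910832716
side [[0.901, -0.219, 0.374, 0.219], [-0.433, -0.426, 0.794, -1.111], [-0.014, -0.878, -0.479, 0.489], [0.0, 0.0, 0.0, 1.0]] 416.6683293558789 250.39220526106698 198.71901038020968
wrist [[0.385, -0.881, -0.276, 0.329], [-0.923, -0.368, -0.113, -0.594], [-0.002, 0.298, -0.954, 0.373], [0.0, 0.0, 0.0, 1.0]] 272.4549111654705 260.252035162999 190.59477263802228
{'time': 0.15, 'q': array([-1.21288869e+00,  2.64604261e-01,  1.60506843e+00, -7.53326591e-06,
        1.27370302e+00, -3.68943231e-02]), 'joint_vel': array([ 1.00928104e-04, -4.17311445e-03, -3.14963651e-03, -2.27477685e-06,
        1.87330783e-04, -1.74989477e-04]), 'joint_torque': array([-1.12009457e-04, -5.15905774e+01, -3.67960703e+01, -8.36715162e-05,
        8.01565853e-03, -2.99499186e-05]), 'tool_pos': array([ 0.25953087, -0.622828  ,  0.40362708]), 'tcp_rot': array([-3.07885617e+00, -6.15792129e-01,  4.58532213e-04]), 'wrist_force': array([-0.15484801,  0.06487477,  0.66256422]), 'torque': array([-0.00362724, -0.01551823,  0.02706537]), 'grip_force': 0.0, 'width': 0.9989569202299317}
```

View pics/a.png

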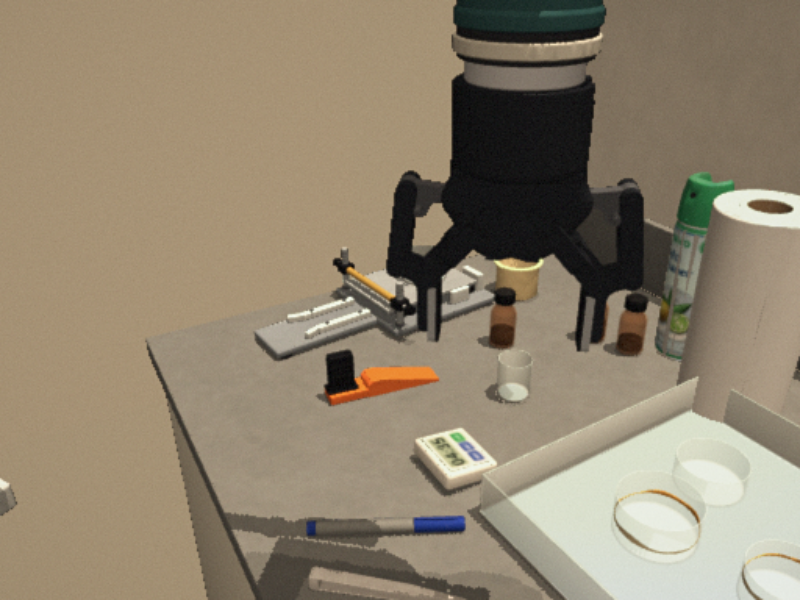

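View pics/b.png

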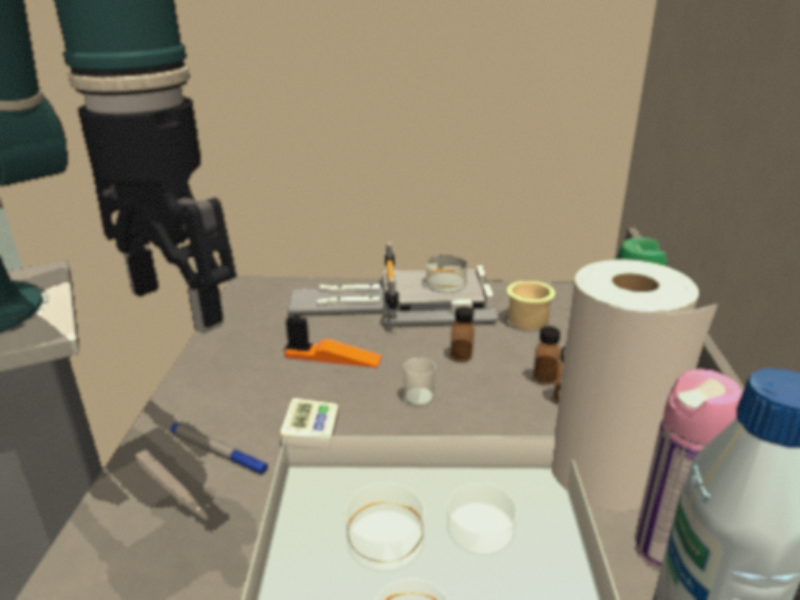

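Scene view: the wedge has its tip at about (438,380), its grip top at (340,352) and its heel at (331,402). The stand's tongue front edge runs (256,333)–(280,356), the stop bar (340,265)–(405,305). The side view agrees.

Run:
```python
from h import *
k=1.5625
def p(f,u,v,z): print(f,u,v,z,at(f,u/k,v/k,z).round(4))
p('scene0',438,381,0);p('scene0',331,403,0);p('scene0',340,353,.058)
p('side0',380,366,0);p('side0',286,357,0);p('side0',297,316,.058)
for u,v,z in[(256,333,.014),(280,352,.014)]:p('scene0',u,v,z)
p('side0',290,290,.014);p('side0',290,312,.014)
p('scene0',290,319,.023);p('scene0',309,334,.023)
p('side0',385,285,.023);p('side0',381,301,.023);p('side0',320,302,.023);p('side0',318,286,.023)
p('scene0',345,249,.062);p('scene0',400,292,.062);p('side0',391,245,.062);p('side0',391,283,.062)
a=cv2.imread('pics/scene0.png');
cv2.imwrite('pics/c.png',cv2.resize(a[140:270,150:330],(800,578),interpolation=cv2.INTER_CUBIC))
```

```text
scene0 438 381 0 [ 0.5126 -0.4373  0.    ]
scene0 331 403 0 [ 0.4136 -0.3544  0.    ]
scene0 340 353 0.058 [ 0.4309 -0.3582  0.058 ]
side0 380 366 0 [ 0.5186 -0.4356 -0.    ]
side0 286 357 0 [ 0.4113 -0.3558  0.    ]
side0 297 316 0.058 [ 0.4336 -0.3525  0.058 ]
scene0 256 333 0.014 [ 0.4729 -0.1926  0.014 ]
scene0 280 352 0.014 [ 0.4524 -0.2495  0.014 ]
side0 290 290 0.014 [ 0.4731 -0.1865  0.014 ]
side0 290 312 0.014 [ 0.45   -0.2581  0.014 ]
scene0 290 319 0.023 [ 0.5115 -0.2181  0.023 ]
scene0 309 334 0.023 [ 0.4931 -0.2635  0.023 ]
side0 385 285 0.023 [ 0.6104 -0.2573  0.023 ]
side0 381 301 0.023 [ 0.5814 -0.3045  0.023 ]
side0 320 302 0.023 [ 0.4967 -0.2646  0.023 ]
side0 318 286 0.023 [ 0.513  -0.2111  0.023 ]
scene0 345 249 0.062 [ 0.661  -0.2024  0.062 ]
scene0 400 292 0.062 [ 0.5837 -0.3426  0.062 ]
side0 391 245 0.062 [ 0.6508 -0.1969  0.062 ]
side0 391 283 0.062 [ 0.5884 -0.3269  0.062 ]
```

View pics/c.png

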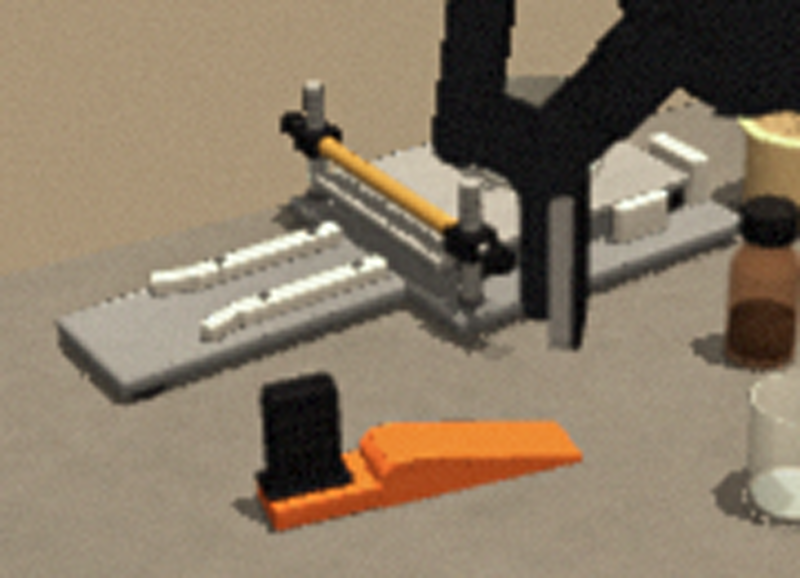

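The crop shows the wedge lying clear and the channel free. I'll move over the scene for a near look from the wrist.

{"method": "drive_tool", "body": {"increments": [{"delta_pos":[34,-21,0],"turn":0,"jaw":1},{"delta_pos":[34,-21,0],"turn":0,"jaw":1},{"delta_pos":[34,-21,0],"turn":0,"jaw":1},{"delta_pos":[34,-21,0],"turn":0,"jaw":1},{"delta_pos":[34,-21,0],"turn":0,"jaw":1},{"delta_pos":[34,-21,0],"turn":0,"jaw":1},{"delta_pos":[34,-21,0],"turn":0,"jaw":1},{"delta_pos":[34,-21,0],"turn":0,"jaw":1}]}}

```text
time: 0.82
tool_pos: [0.4467, -0.3616, 0.4045]
tcp_rot: [-3.08, -0.616, 0.0]
wrist_force: [-0.1, -0.0, -0.3]
width: 1.0
grip_force: 0.0
```

{"method": "drive_tool", "body": {"increments": [{"delta_pos":[0,0,0],"turn":0.12,"jaw":1},{"delta_pos":[0,0,0],"turn":0.12,"jaw":1},{"delta_pos":[0,0,0],"turn":0.12,"jaw":1},{"delta_pos":[0,0,0],"turn":0.12,"jaw":1},{"delta_pos":[0,0,0],"turn":0.12,"jaw":1},{"delta_pos":[0,0,0],"turn":0.12,"jaw":1},{"delta_pos":[0,0,0],"turn":0.12,"jaw":1},{"delta_pos":[0,0,0],"turn":0,"jaw":1}]}}

```text
time: 1.48
tool_pos: [0.446, -0.3632, 0.4043]
tcp_rot: [-3.063, 0.698, 0.001]
wrist_force: [-0.9, -0.7, -0.5]
width: 0.998
grip_force: 0.0
```

Run:
```python
from h import *
snap('wrist','w1');a=cv2.imread('pics/w1.png');cv2.imwrite('pics/d.png',cv2.resize(a,(800,600),interpolation=cv2.INTER_CUBIC))
s=bot.read_state();print(s['time'],s['tool_pos'],R.from_rotvec(s['tcp_rot']).as_matrix().round(3))
```

```text
1.5333 [ 0.44596944 -0.36326116  0.40431668] [[ 0.904 -0.428 -0.001]
 [-0.428 -0.904  0.   ]
 [-0.001 -0.    -1.   ]]
```

View pics/d.png

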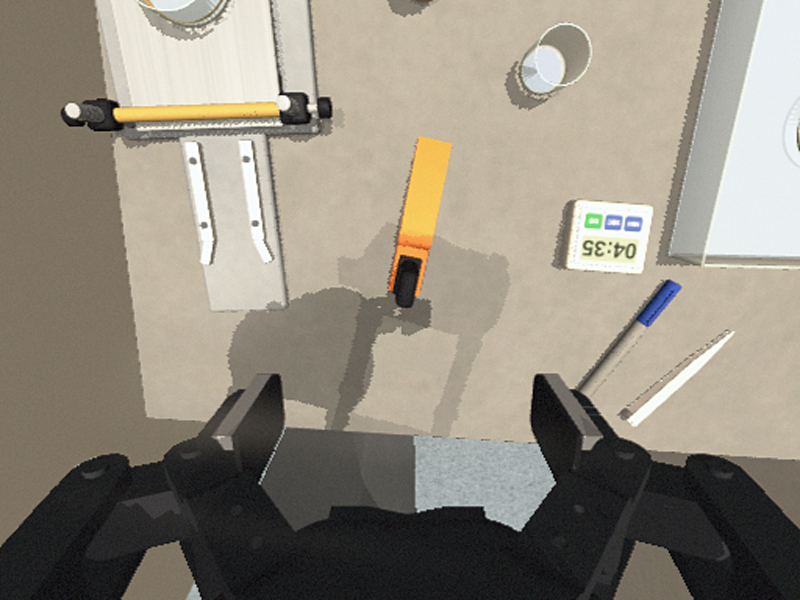

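The wrist view shows the wedge tip at (418–452,140), the grip top around (407,280), the rails at (183–262,140–262) and the tongue front edge at (211,311)–(287,305). I'll enlarge it to read finer positions.

Run:
```python
from h import *
a=cv2.imread('pics/w1.png');cv2.imwrite('pics/e.png',cv2.resize(a[60:204,105:297],(800,600),interpolation=cv2.INTER_CUBIC))
```

```text
(no output)
```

View pics/e.png

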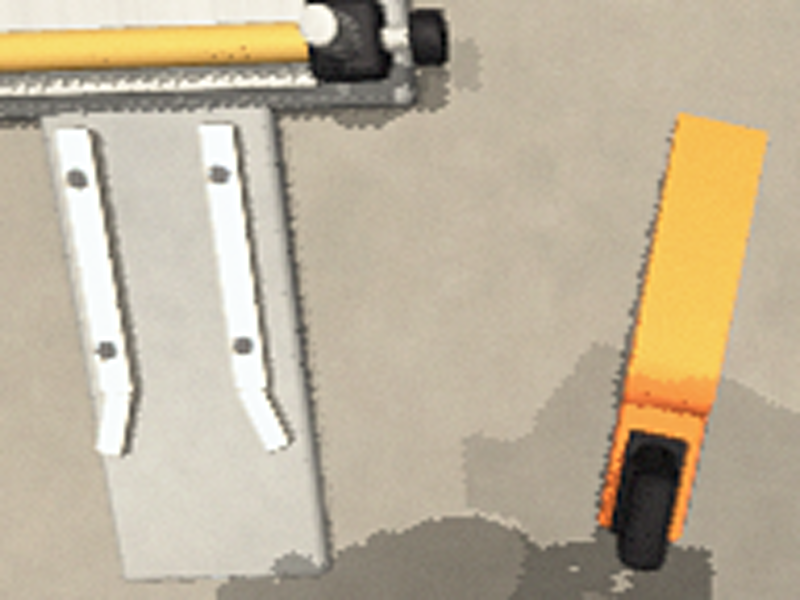

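```bash
cat > m.py <<'E'
from h import *
q=lambda u,v,z:at('w1',105+u/4.16667-.0,60+v/4.16667,z)[:2]
def line(a,b):
    d=b-a; print(' len',np.linalg.norm(d).round(4),'ang',np.arctan2(d[1],d[0]).round(4),'mid',((a+b)/2).round(4)); return np.arctan2(d[1],d[0])
print('screws');A,B,C,D=[q(u,v,.023) for u,v in((77,178),(106,350),(219,174),(243,345))]
line(B,A);line(D,C);line((B+D)/2,(A+C)/2);line(C,A)
print('bend ctr');L,Rr=q(115,388,.023),q(254,387,.023);line(Rr,L)
L2,R2=q(75,129,.023),q(216,124,.023);line((L+Rr)/2,(L2+R2)/2)
print('tongue');E,F=q(127,577,.014),q(325,571,.014);line(F,E)
G,H=q(45,118,.014),q(274,110,.014);line((E+F)/2,(G+H)/2)
print('wedge');t=[q(680,113,.003),q(768,132,.003)];h=[q(600,525,.012),q(683,542,.012)];line(t[1],t[0]);line(h[1],h[0])
line((h[0]+h[1])/2,(t[0]+t[1])/2);line(h[0],t[0]);line(h[1],t[1])
print('grip',q(645,520,.058),q(642,570,.058), q(658,434,.012))
E
python3 m.py
```

```text
screws
 len 0.0504 ang -0.4207 mid [ 0.5663 -0.2363]
 len 0.05 ang -0.4129 mid [ 0.5493 -0.2748]
 len 0.0502 ang -0.4168 mid [ 0.5578 -0.2555]
 len 0.0419 ang 1.1497 mid [ 0.5808 -0.2657]
bend ctr
 len 0.0432 ang 1.1301 mid [ 0.5231 -0.2415]
 len 0.0762 ang -0.4207 mid [ 0.5578 -0.257 ]
tongue
 len 0.0666 ang 1.1547 mid [ 0.464  -0.2159]
 len 0.1445 ang -0.4218 mid [ 0.5299 -0.2455]
wedge
 len 0.0277 ang 0.9239 mid [ 0.5212 -0.4262]
 len 0.0283 ang 0.9119 mid [ 0.4159 -0.3474]
 len 0.1316 ang -0.6426 mid [ 0.4685 -0.3868]
 len 0.1314 ang -0.645 mid [ 0.477  -0.3757]
 len 0.1317 ang -0.6403 mid [ 0.46   -0.3979]
grip [ 0.4316103  -0.35625897] [ 0.41820453 -0.3488327 ] [ 0.44395669 -0.36682622]
```

{"method": "drive_tool", "body": {"increments": [{"delta_pos":[0,0,0],"turn":0.1,"jaw":1},{"delta_pos":[0,0,0],"turn":0.1,"jaw":1},{"delta_pos":[-17,5.3,0],"turn":0,"jaw":0.6},{"delta_pos":[0,0,30],"turn":0,"jaw":0.3},{"delta_pos":[0,0,30],"turn":0,"jaw":0.3},{"delta_pos":[0,0,30],"turn":0,"jaw":0.3},{"delta_pos":[0,0,30],"turn":0,"jaw":0.3},{"delta_pos":[0,0,0],"turn":0,"jaw":0.3}]}}

```text
time: 2.2
tool_pos: [0.4267, -0.3551, 0.2779]
tcp_rot: [-2.976, 0.99, 0.018]
wrist_force: [-1.5, 0.9, -2.0]
width: 0.65
grip_force: 0.0
```

Run:
```python
from h import *
snap('wrist','w2');a=cv2.imread('pics/w2.png')
# predicted grip top corners
c=np.array([.4291,-.3573]);ux=np.array([np.cos(.642),-np.sin(.642)]);uy=np.array([-ux[1],ux[0]])
for i,j in((15,7),(15,-7),(-15,-7),(-15,7)):
    p=proj('w2',[*(c+ux*i/1e3+uy*j/1e3),.058]);cv2.circle(a,tuple(int(round(x*16)) for x in p),24,(0,0,255),-1,shift=4)
cv2.imwrite('pics/f.png',cv2.resize(a,(800,600),interpolation=cv2.INTER_CUBIC))
s=bot.read_state();print(s['time'],s['tool_pos'],s['width'],R.from_rotvec(s['tcp_rot']).as_matrix().round(3))
```

```text
2.25 [ 0.42768487 -0.35597562  0.2809572 ] 0.6474570378526857 [[ 0.8   -0.599 -0.006]
 [-0.599 -0.8    0.006]
 [-0.009 -0.001 -1.   ]]
```

View pics/f.png

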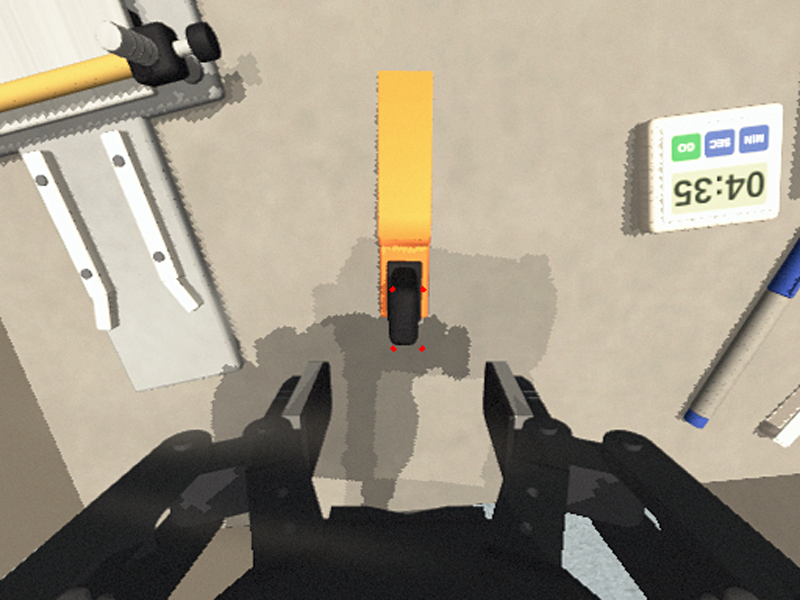

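Aligned: the grip at (404,300) sits between the pads and the predicted corners fit within about 2 mm. I'll descend and grip.

{"method": "drive_tool", "body": {"increments": [{"delta_pos":[0,0,25],"turn":0,"jaw":0.3},{"delta_pos":[0,0,25],"turn":0,"jaw":0.3},{"delta_pos":[0,0,25],"turn":0,"jaw":0.3},{"delta_pos":[0,0,15],"turn":0,"jaw":0.3},{"delta_pos":[0,0,0],"turn":0,"jaw":0.3},{"delta_pos":[0,0,0],"turn":0,"jaw":-0.4},{"delta_pos":[0,0,0],"turn":0,"jaw":-0.8},{"delta_pos":[0,0,0],"turn":0,"jaw":-1}], "grip_force": 50}}

```text
time: 2.92
tool_pos: [0.4305, -0.3584, 0.1973]
tcp_rot: [2.978, -0.995, 0.006]
wrist_force: [-0.1, -0.0, 0.2]
width: 0.231
grip_force: 0.0
```

{"method": "drive_tool", "body": {"increments": [{"delta_pos":[0,0,0],"turn":0,"jaw":-1},{"delta_pos":[0,0,0],"turn":0,"jaw":-1},{"delta_pos":[0,0,0],"turn":0,"jaw":-1},{"delta_pos":[0,0,0],"turn":0,"jaw":-1}]}}

```text
time: 3.25
tool_pos: [0.4304, -0.3583, 0.1972]
tcp_rot: [2.978, -0.995, 0.006]
wrist_force: [-0.1, 0.8, 6.3]
width: 0.154
grip_force: 50.2
```

{"method": "drive_tool", "body": {"increments": [{"delta_pos":[0,0,-25],"turn":0,"jaw":-1},{"delta_pos":[0,0,-28],"turn":0,"jaw":-1},{"delta_pos":[0,0,0],"turn":-0.115,"jaw":-1},{"delta_pos":[0,0,0],"turn":-0.115,"jaw":-1},{"delta_pos":[-2,-25,0],"turn":0,"jaw":-1},{"delta_pos":[-2,-25,0],"turn":0,"jaw":-1},{"delta_pos":[-2,-25,0],"turn":0,"jaw":-1},{"delta_pos":[-1,-25,0],"turn":0,"jaw":-1}]}}

```text
time: 3.92
tool_pos: [0.4631, -0.2621, 0.2481]
tcp_rot: [3.074, -0.648, 0.0]
wrist_force: [-0.0, 0.2, -1.6]
width: 0.157
grip_force: 49.2
```

{"method": "drive_tool", "body": {"increments": [{"delta_pos":[0,-24,0],"turn":0,"jaw":-1},{"delta_pos":[0,-20,0],"turn":0,"jaw":-1},{"delta_pos":[0,0,0],"turn":0,"jaw":-1},{"delta_pos":[0,0,0],"turn":0,"jaw":-1},{"delta_pos":[0,0,0],"turn":0,"jaw":-1}]}}

```text
time: 4.33
tool_pos: [0.4809, -0.223, 0.248]
tcp_rot: [3.074, -0.646, 0.0]
wrist_force: [0.5, -0.4, -0.5]
width: 0.156
grip_force: 49.3
```

Run:
```python
from h import *
snap('wrist','w3');a=cv2.imread('pics/w3.png')
cv2.imwrite('pics/g.png',cv2.resize(a[:240,110:430],(800,600),interpolation=cv2.INTER_CUBIC))
s=bot.read_state();print(s['time'],s['tool_pos'],s['width'],s['wrist_force'],R.from_rotvec(s['tcp_rot']).as_matrix().round(4))
```

```text
4.3833 [ 0.48079447 -0.22333881  0.24789027] 0.15670833411249319 [ 0.20435585 -0.8241046  -1.71221719] [[ 9.150e-01 -4.035e-01  1.000e-04]
 [-4.035e-01 -9.150e-01 -5.000e-04]
 [ 3.000e-04  4.000e-04 -1.000e+00]]
```

View pics/g.png

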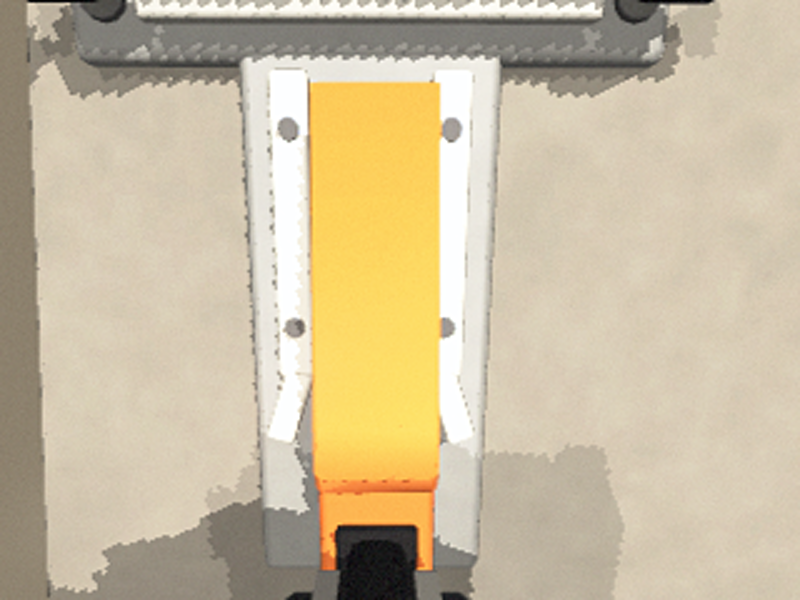

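The wedge hangs above the channel, with its tip at (310–440,83). The screws are at (288,129), (452,129), (294,327) and (446,327), so I can work out the remaining offset.

Run:
```python
from h import *
q=lambda u,v,z:at('w3',110+u/2.5,v/2.5,z)[:2]
S=[q(288,129,.023),q(294,327,.023),q(452,129,.023),q(446,327,.023)]
m1=(S[0]+S[2])/2;m0=(S[1]+S[3])/2;d=m1-m0;yaw=np.arctan2(d[1],d[0]);mid=(m0+m1)/2
print('stand yaw',yaw,np.linalg.norm(d),np.linalg.norm(S[0]-S[2]),mid)
b=(q(312,374,.023)+q(441,374,.023))/2
e=(q(268,567,.014)+q(476,567,.014))/2
ux=np.array([np.cos(yaw),np.sin(yaw)]);uy=np.array([-ux[1],ux[0]])
z0=.0507
t=(q(310,83,z0+.003)+q(440,83,z0+.003))/2;c=(q(314.5,480,z0+.021)+q(438.5,478,z0+.021))/2
print('tip',t,'len72?',np.linalg.norm(t-c),'wedge yaw',np.arctan2(*(t-c)[::-1]))
f=lambda p:((p-mid)@ux*1e3,(p-mid)@uy*1e3)
for n,p in(('tip',t),('crest',c),('tcp',bot.read_state()['tool_pos'][:2]),('bend',b),('tonguefront',e)):print(n,np.round(f(p),2))
```

```text
stand yaw -0.41670138914594457 0.05020844561402153 0.04241723426543861 [ 0.55816778 -0.25592513]
tip [ 0.5839485  -0.26872945] len72? 0.08319714824815763 wedge yaw -0.41060009746584286
tip [28.76 -1.27]
crest [-54.44  -1.78]
tcp [-83.94  -1.52]
bend [-38.3   -1.86]
tonguefront [-102.88   -0.6 ]
```

{"method": "drive_tool", "body": {"increments": [{"delta_pos":[0,-1.0,5],"turn":0,"jaw":-1},{"delta_pos":[0,0,8],"turn":0,"jaw":-1},{"delta_pos":[0,0,8],"turn":0,"jaw":-1},{"delta_pos":[0,0,6],"turn":0,"jaw":-1},{"delta_pos":[0,0,4],"turn":0,"jaw":-1},{"delta_pos":[0,0,2],"turn":0,"jaw":-1},{"delta_pos":[0,0,0],"turn":0,"jaw":-1},{"delta_pos":[0,0,0],"turn":0,"jaw":-1}]}}

```text
time: 5.05
tool_pos: [0.4814, -0.2219, 0.2145]
tcp_rot: [-3.074, 0.648, 0.0]
wrist_force: [-0.6, 0.7, -0.7]
width: 0.16
grip_force: 49.3
```

{"method": "drive_tool", "body": {"increments": [{"delta_pos":[0,0,1.5],"turn":0,"jaw":-1},{"delta_pos":[0,0,1],"turn":0,"jaw":-1},{"delta_pos":[0,0,0],"turn":0,"jaw":-1},{"delta_pos":[0,0,0],"turn":0,"jaw":-1}]}}

```text
time: 5.38
tool_pos: [0.4815, -0.2219, 0.2123]
tcp_rot: [3.074, -0.647, 0.0]
wrist_force: [0.6, 0.2, -1.7]
width: 0.153
grip_force: 49.3
```

{"method": "drive_tool", "body": {"increments": [{"delta_pos":[0,0,0.7],"turn":0,"jaw":-1},{"delta_pos":[0,0,0],"turn":0,"jaw":-1},{"delta_pos":[0,0,0],"turn":0,"jaw":-1}]}}

```text
time: 5.63
tool_pos: [0.4814, -0.2219, 0.2116]
tcp_rot: [3.074, -0.647, 0.0]
wrist_force: [-0.0, -0.5, -0.9]
width: 0.158
grip_force: 49.4
```

{"method": "drive_tool", "body": {"increments": [{"delta_pos":[0,0,0.7],"turn":0,"jaw":-1},{"delta_pos":[0,0,0],"turn":0,"jaw":-1},{"delta_pos":[0,0,0],"turn":0,"jaw":-1}]}}

```text
time: 5.88
tool_pos: [0.4817, -0.2221, 0.2112]
tcp_rot: [3.074, -0.647, 0.002]
wrist_force: [0.4, 0.1, 1.2]
width: 0.155
grip_force: 49.7
```

Run:
```python
from h import *
snap('wrist','w4');a=cv2.imread('pics/w4.png')
cv2.imwrite('pics/i.png',cv2.resize(a[:240,110:430],(800,600),interpolation=cv2.INTER_CUBIC))
```

```text
(no output)
```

View pics/i.png

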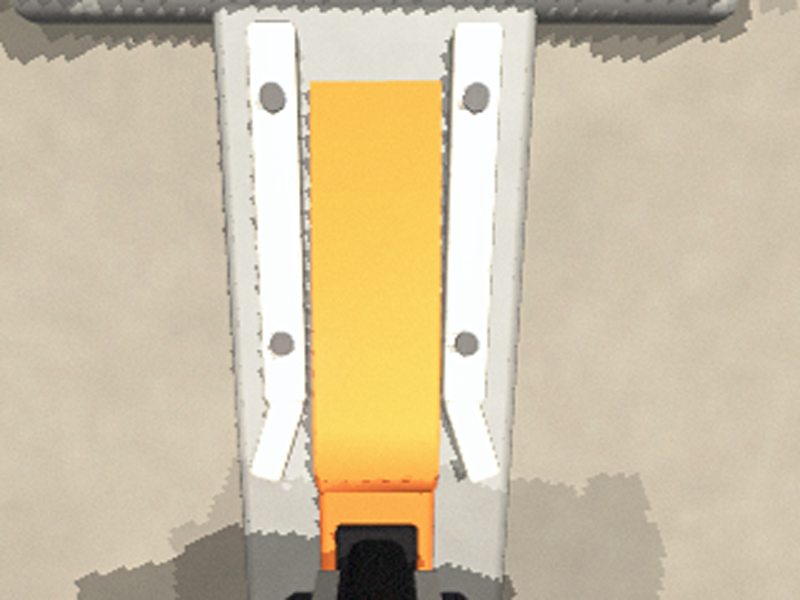

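The wedge is laid between the rails: sole on the floor, mid (376) against the screw mid (374), so about 0.4 mm to correct. I'll slide it in.

{"method": "drive_tool", "body": {"increments": [{"delta_pos":[3,-0.4,0],"turn":0,"jaw":-1},{"delta_pos":[5,0,0],"turn":0,"jaw":-1},{"delta_pos":[6,0,0],"turn":0,"jaw":-1},{"delta_pos":[6,0,0],"turn":0,"jaw":-1},{"delta_pos":[6,0,0],"turn":0,"jaw":-1},{"delta_pos":[6,0,0],"turn":0,"jaw":-1},{"delta_pos":[4,0,0],"turn":0,"jaw":-1},{"delta_pos":[0,0,0],"turn":0,"jaw":-1}]}}

```text
time: 6.6
tool_pos: [0.516, -0.2367, 0.2112]
tcp_rot: [3.074, -0.647, 0.003]
wrist_force: [1.1, -0.8, 2.4]
width: 0.149
grip_force: 50.1
```

{"method": "drive_tool", "body": {"increments": [{"delta_pos":[1,0,0],"turn":0,"jaw":-1},{"delta_pos":[2,0,0],"turn":0,"jaw":-1},{"delta_pos":[2,0,0],"turn":0,"jaw":-1},{"delta_pos":[2,0,0],"turn":0,"jaw":-1},{"delta_pos":[0,0,0],"turn":0,"jaw":-1}]}}

```text
time: 7.02
tool_pos: [0.5214, -0.2391, 0.2112]
tcp_rot: [3.074, -0.648, 0.001]
wrist_force: [0.3, 0.0, 5.4]
width: 0.157
grip_force: 50.4
```

{"method": "drive_tool", "body": {"increments": [{"delta_pos":[1,0,0],"turn":0,"jaw":-1},{"delta_pos":[2,0,0],"turn":0,"jaw":-1},{"delta_pos":[2,0,0],"turn":0,"jaw":-1},{"delta_pos":[1,0,0],"turn":0,"jaw":-1},{"delta_pos":[0,0,0],"turn":0,"jaw":-1}]}}

```text
time: 7.43
tool_pos: [0.526, -0.2411, 0.2112]
tcp_rot: [-3.074, 0.647, 0.003]
wrist_force: [-4.3, 1.6, 9.5]
width: 0.158
grip_force: 50.9
```

{"method": "drive_tool", "body": {"increments": [{"delta_pos":[0,0,-0.3],"turn":0,"jaw":-1},{"delta_pos":[0,0,0],"turn":0,"jaw":-1},{"delta_pos":[0,0,0],"turn":0,"jaw":-1}]}}

```text
time: 7.68
tool_pos: [0.5259, -0.2411, 0.2111]
tcp_rot: [-3.074, 0.647, 0.003]
wrist_force: [-2.9, 0.9, 6.8]
width: 0.156
grip_force: 50.5
```

{"method": "drive_tool", "body": {"increments": [{"delta_pos":[1,0,0],"turn":0,"jaw":-1},{"delta_pos":[1,0,0],"turn":0,"jaw":-1},{"delta_pos":[1,0,0],"turn":0,"jaw":-1},{"delta_pos":[1,0,0],"turn":0,"jaw":-1},{"delta_pos":[0,0,0],"turn":0,"jaw":-1}]}}

```text
time: 8.1
tool_pos: [0.5293, -0.2425, 0.2111]
tcp_rot: [-3.073, 0.647, 0.005]
wrist_force: [-4.3, 1.6, 9.2]
width: 0.158
grip_force: 50.8
```

{"method": "drive_tool", "body": {"increments": [{"delta_pos":[0,0,-0.4],"turn":0,"jaw":-1},{"delta_pos":[0,0,-0.3],"turn":0,"jaw":-1},{"delta_pos":[0,0,0],"turn":0,"jaw":-1},{"delta_pos":[0,0,0],"turn":0,"jaw":-1}]}}

```text
time: 8.43
tool_pos: [0.5293, -0.2425, 0.2112]
tcp_rot: [-3.073, 0.647, 0.004]
wrist_force: [-3.6, 2.2, 4.7]
width: 0.159
grip_force: 50.2
```

{"method": "drive_tool", "body": {"increments": [{"delta_pos":[1,0,0],"turn":0,"jaw":-1},{"delta_pos":[1,0,-0.1],"turn":0,"jaw":-1},{"delta_pos":[1,0,-0.1],"turn":0,"jaw":-1},{"delta_pos":[1,0,-0.1],"turn":0,"jaw":-1},{"delta_pos":[0,0,0],"turn":0,"jaw":-1}]}}

```text
time: 8.85
tool_pos: [0.5335, -0.2444, 0.2114]
tcp_rot: [-3.074, 0.647, 0.002]
wrist_force: [-2.8, 0.8, 0.8]
width: 0.16
grip_force: 49.5
```

{"method": "drive_tool", "body": {"increments": [{"delta_pos":[0.5,0,0],"turn":0,"jaw":-1},{"delta_pos":[0.5,0,0],"turn":0,"jaw":-1},{"delta_pos":[0,0,0],"turn":0,"jaw":-1},{"delta_pos":[0,0,0],"turn":0,"jaw":-1}]}}

```text
time: 9.18
tool_pos: [0.5344, -0.2448, 0.2116]
tcp_rot: [-3.074, 0.647, 0.001]
wrist_force: [-3.0, 1.1, -2.1]
width: 0.155
grip_force: 49.2
```

{"method": "drive_tool", "body": {"increments": [{"delta_pos":[0.5,0,0],"turn":0,"jaw":-1},{"delta_pos":[0.5,0,0],"turn":0,"jaw":-1},{"delta_pos":[0,0,0],"turn":0,"jaw":-1},{"delta_pos":[0,0,0],"turn":0,"jaw":-1}]}}

```text
time: 9.52
tool_pos: [0.5354, -0.2453, 0.2118]
tcp_rot: [-3.074, 0.648, 0.001]
wrist_force: [-2.5, 0.8, -3.4]
width: 0.156
grip_force: 49.1
```

Run:
```python
from h import *
s=bot.read_state();print(s['tool_pos'],s['wrist_force'],s['torque'])
snap('scene','s5')
a=cv2.imread('pics/s5.png');cv2.imwrite('pics/j.png',cv2.resize(a[140:230,180:300],(800,600),interpolation=cv2.INTER_CUBIC))
```

```text
[ 0.53539615 -0.24525768  0.2117515 ] [-2.5441595   0.75135438 -3.43595295] [ 0.28897895  0.66139179 -0.02086799]
```

View pics/j.png

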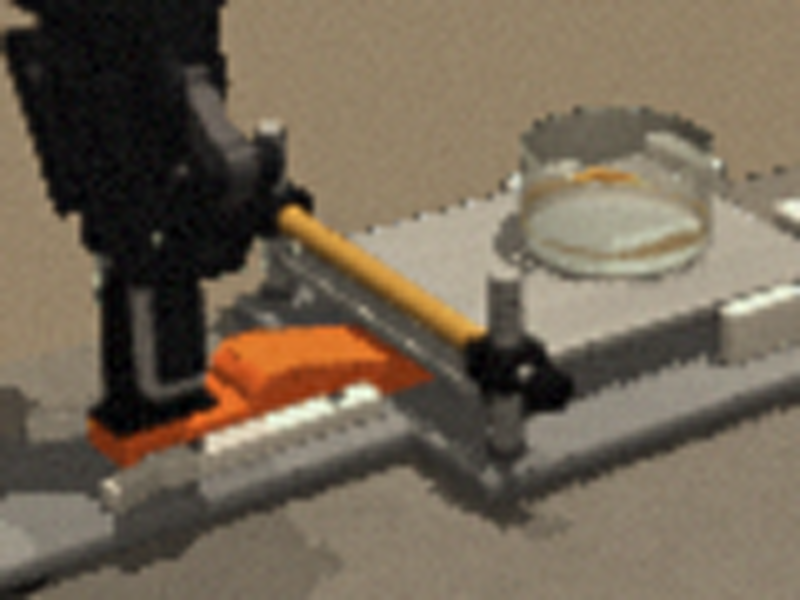

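The stage is partly lifted with a small gap left under the bar, and the wedge is straight in the channel. The tool is now pulling slightly up, so I'll settle it and go on in small steps.

{"method": "drive_tool", "body": {"increments": [{"delta_pos":[0,0,0.4],"turn":0,"jaw":-1},{"delta_pos":[0.5,0,0],"turn":0,"jaw":-1},{"delta_pos":[0.5,0,0],"turn":0,"jaw":-1},{"delta_pos":[0,0,0],"turn":0,"jaw":-1},{"delta_pos":[0,0,0],"turn":0,"jaw":-1}]}}

```text
time: 9.98
tool_pos: [0.5365, -0.2458, 0.2117]
tcp_rot: [3.074, -0.648, 0.0]
wrist_force: [-1.8, 1.5, -4.0]
width: 0.162
grip_force: 49.0
```

{"method": "drive_tool", "body": {"increments": [{"delta_pos":[0.5,0,0],"turn":0,"jaw":-1},{"delta_pos":[0.5,0,0],"turn":0,"jaw":-1},{"delta_pos":[0,0,0],"turn":0,"jaw":-1},{"delta_pos":[0,0,0],"turn":0,"jaw":-1}]}}

```text
time: 10.32
tool_pos: [0.5374, -0.2462, 0.2117]
tcp_rot: [3.074, -0.647, 0.0]
wrist_force: [-2.5, 0.9, -3.8]
width: 0.157
grip_force: 49.0
```

{"method": "drive_tool", "body": {"increments": [{"delta_pos":[0.5,0,0.3],"turn":0,"jaw":-1},{"delta_pos":[0.5,0,0.2],"turn":0,"jaw":-1},{"delta_pos":[0,0,0],"turn":0,"jaw":-1},{"delta_pos":[0,0,0],"turn":0,"jaw":-1}]}}

```text
time: 10.65
tool_pos: [0.5385, -0.2466, 0.2114]
tcp_rot: [3.074, -0.647, 0.001]
wrist_force: [-3.4, 0.8, -2.3]
width: 0.16
grip_force: 49.1
```

{"method": "drive_tool", "body": {"increments": [{"delta_pos":[0.5,0,0],"turn":0,"jaw":-1},{"delta_pos":[0.5,0,0],"turn":0,"jaw":-1},{"delta_pos":[0,0,0],"turn":0,"jaw":-1},{"delta_pos":[0,0,0],"turn":0,"jaw":-1}]}}

```text
time: 10.98
tool_pos: [0.5394, -0.247, 0.2113]
tcp_rot: [3.074, -0.647, 0.001]
wrist_force: [-3.1, 2.1, -1.5]
width: 0.157
grip_force: 49.2
```

{"method": "drive_tool", "body": {"increments": [{"delta_pos":[0.5,0,0],"turn":0,"jaw":-1},{"delta_pos":[0.5,0,0],"turn":0,"jaw":-1},{"delta_pos":[0,0,0],"turn":0,"jaw":-1},{"delta_pos":[0,0,0],"turn":0,"jaw":-1}]}}

```text
time: 11.32
tool_pos: [0.5402, -0.2474, 0.2113]
tcp_rot: [3.074, -0.647, 0.001]
wrist_force: [-2.9, 1.6, -0.7]
width: 0.157
grip_force: 49.2
```

{"method": "drive_tool", "body": {"increments": [{"delta_pos":[0.5,0,0],"turn":0,"jaw":-1},{"delta_pos":[0.5,0,0],"turn":0,"jaw":-1},{"delta_pos":[0,0,0],"turn":0,"jaw":-1},{"delta_pos":[0,0,0],"turn":0,"jaw":-1}]}}

```text
time: 11.65
tool_pos: [0.5412, -0.2478, 0.2113]
tcp_rot: [3.074, -0.647, 0.001]
wrist_force: [-2.5, 1.6, -0.5]
width: 0.156
grip_force: 49.3
```

{"method": "drive_tool", "body": {"increments": [{"delta_pos":[0.5,0,0],"turn":0,"jaw":-1},{"delta_pos":[0.5,0,0],"turn":0,"jaw":-1},{"delta_pos":[0,0,0],"turn":0,"jaw":-1},{"delta_pos":[0,0,0],"turn":0,"jaw":-1}]}}

```text
time: 11.98
tool_pos: [0.5421, -0.2482, 0.2112]
tcp_rot: [3.074, -0.647, 0.001]
wrist_force: [-2.6, 1.3, -1.0]
width: 0.153
grip_force: 49.3
```

{"method": "drive_tool", "body": {"increments": [{"delta_pos":[0.5,0,0],"turn":0,"jaw":-1},{"delta_pos":[0.5,0,0],"turn":0,"jaw":-1},{"delta_pos":[0,0,0],"turn":0,"jaw":-1},{"delta_pos":[0,0,0],"turn":0,"jaw":-1}]}}

```text
time: 12.32
tool_pos: [0.543, -0.2486, 0.2112]
tcp_rot: [3.074, -0.648, 0.0]
wrist_force: [-3.1, 0.7, -0.3]
width: 0.159
grip_force: 49.4
```

{"method": "drive_tool", "body": {"increments": [{"delta_pos":[0.5,0,0],"turn":0,"jaw":-1},{"delta_pos":[0.5,0,0],"turn":0,"jaw":-1},{"delta_pos":[0,0,0],"turn":0,"jaw":-1},{"delta_pos":[0,0,0],"turn":0,"jaw":-1}]}}

```text
time: 12.65
tool_pos: [0.5439, -0.249, 0.2112]
tcp_rot: [3.074, -0.647, 0.0]
wrist_force: [-3.3, 0.6, 0.2]
width: 0.157
grip_force: 49.4
```

{"method": "drive_tool", "body": {"increments": [{"delta_pos":[0.5,0,0],"turn":0,"jaw":-1},{"delta_pos":[0.5,0,0],"turn":0,"jaw":-1},{"delta_pos":[0,0,0],"turn":0,"jaw":-1},{"delta_pos":[0,0,0],"turn":0,"jaw":-1}]}}

```text
time: 12.98
tool_pos: [0.5448, -0.2494, 0.2112]
tcp_rot: [3.074, -0.648, 0.0]
wrist_force: [-2.6, 0.8, 0.2]
width: 0.155
grip_force: 49.4
```

{"method": "drive_tool", "body": {"increments": [{"delta_pos":[0.5,0,0],"turn":0,"jaw":-1},{"delta_pos":[0.5,0,0],"turn":0,"jaw":-1},{"delta_pos":[0,0,0],"turn":0,"jaw":-1},{"delta_pos":[0,0,0],"turn":0,"jaw":-1}]}}

```text
time: 13.32
tool_pos: [0.5457, -0.2498, 0.2112]
tcp_rot: [3.074, -0.648, 0.0]
wrist_force: [-2.9, 0.7, -0.1]
width: 0.155
grip_force: 49.5
```

{"method": "drive_tool", "body": {"increments": [{"delta_pos":[0.5,0,0],"turn":0,"jaw":-1},{"delta_pos":[0.5,0,0],"turn":0,"jaw":-1},{"delta_pos":[0,0,0],"turn":0,"jaw":-1},{"delta_pos":[0,0,0],"turn":0,"jaw":-1}]}}

```text
time: 13.65
tool_pos: [0.5466, -0.2502, 0.2112]
tcp_rot: [3.074, -0.648, 0.0]
wrist_force: [-3.0, 1.2, -0.0]
width: 0.158
grip_force: 49.5
```

{"method": "drive_tool", "body": {"increments": [{"delta_pos":[0.5,0,0],"turn":0,"jaw":-1},{"delta_pos":[0.5,0,0],"turn":0,"jaw":-1},{"delta_pos":[0,0,0],"turn":0,"jaw":-1},{"delta_pos":[0,0,0],"turn":0,"jaw":-1}]}}

```text
time: 13.98
tool_pos: [0.5475, -0.2506, 0.2112]
tcp_rot: [3.074, -0.647, 0.0]
wrist_force: [-3.3, 1.6, -0.1]
width: 0.158
grip_force: 49.6
```

{"method": "drive_tool", "body": {"increments": [{"delta_pos":[0.5,0,0],"turn":0,"jaw":-1},{"delta_pos":[0.5,0,0],"turn":0,"jaw":-1},{"delta_pos":[0,0,0],"turn":0,"jaw":-1},{"delta_pos":[0,0,0],"turn":0,"jaw":-1}]}}

```text
time: 14.32
tool_pos: [0.5484, -0.251, 0.2112]
tcp_rot: [3.074, -0.648, 0.0]
wrist_force: [-2.3, 1.3, -0.4]
width: 0.155
grip_force: 49.6
```

{"method": "drive_tool", "body": {"increments": [{"delta_pos":[0.5,0,0],"turn":0,"jaw":-1},{"delta_pos":[0.5,0,0],"turn":0,"jaw":-1},{"delta_pos":[0,0,0],"turn":0,"jaw":-1},{"delta_pos":[0,0,0],"turn":0,"jaw":-1}]}}

```text
time: 14.65
tool_pos: [0.5493, -0.2514, 0.2112]
tcp_rot: [3.074, -0.647, 0.0]
wrist_force: [-2.9, 1.4, 0.0]
width: 0.157
grip_force: 49.6
```

{"method": "drive_tool", "body": {"increments": [{"delta_pos":[0.5,0,0],"turn":0,"jaw":-1},{"delta_pos":[0.5,0,0],"turn":0,"jaw":-1},{"delta_pos":[0,0,0],"turn":0,"jaw":-1},{"delta_pos":[0,0,0],"turn":0,"jaw":-1}]}}

```text
time: 14.98
tool_pos: [0.5501, -0.2518, 0.2112]
tcp_rot: [-3.074, 0.648, 0.0]
wrist_force: [-4.5, 1.8, 1.8]
width: 0.156
grip_force: 49.7
```

{"method": "drive_tool", "body": {"increments": [{"delta_pos":[0.4,0,0],"turn":0,"jaw":-1},{"delta_pos":[0,0,0],"turn":0,"jaw":-1},{"delta_pos":[0,0,0],"turn":0,"jaw":-1},{"delta_pos":[0,0,0],"turn":0,"jaw":-1}]}}

```text
time: 15.32
tool_pos: [0.5503, -0.2518, 0.2112]
tcp_rot: [-3.074, 0.647, 0.001]
wrist_force: [-4.8, 1.8, 1.7]
width: 0.154
grip_force: 49.8
```

{"method": "drive_tool", "body": {"increments": [{"delta_pos":[0.4,0,0],"turn":0,"jaw":-1},{"delta_pos":[0,0,0],"turn":0,"jaw":-1},{"delta_pos":[0,0,0],"turn":0,"jaw":-1},{"delta_pos":[0,0,0],"turn":0,"jaw":-1}]}}

```text
time: 15.65
tool_pos: [0.5504, -0.2519, 0.2112]
tcp_rot: [-3.074, 0.647, 0.002]
wrist_force: [-6.2, 2.6, 2.4]
width: 0.153
grip_force: 50.0
```

Run:
```python
from h import *
F=[]
for i in range(4):
    bot.read_camera('side');s=bot.read_state();F.append(s['wrist_force'])
F=np.array(F);print(F.mean(0),F@[-.915,.403,0],s['time'],s['tool_pos'])
```

```text
[-6.0791978  2.8236168  2.9692269] [6.78783816 6.84331427 6.79766386 6.37271791] 15.85 [ 0.5504531  -0.25189919  0.21118199]
```

{"method": "drive_tool", "body": {"increments": [{"delta_pos":[0.4,0,-0.3],"turn":0,"jaw":-1},{"delta_pos":[0,0,0],"turn":0,"jaw":-1},{"delta_pos":[0,0,0],"turn":0,"jaw":-1},{"delta_pos":[0,0,0],"turn":0,"jaw":-1}]}}

```text
time: 16.18
tool_pos: [0.5506, -0.2519, 0.2112]
tcp_rot: [-3.074, 0.647, 0.004]
wrist_force: [-7.2, 2.6, 2.2]
width: 0.157
grip_force: 49.9
```

{"method": "drive_tool", "body": {"increments": [{"delta_pos":[0.3,0,0],"turn":0,"jaw":-1},{"delta_pos":[0,0,0],"turn":0,"jaw":-1},{"delta_pos":[0,0,0],"turn":0,"jaw":-1},{"delta_pos":[0,0,0],"turn":0,"jaw":-1}]}}

```text
time: 16.52
tool_pos: [0.5507, -0.252, 0.2112]
tcp_rot: [-3.074, 0.647, 0.004]
wrist_force: [-7.2, 3.5, 2.5]
width: 0.159
grip_force: 49.9
```

Run:
```python
from h import *
F=[]
for i in range(4):
    bot.read_camera('side');s=bot.read_state();F.append(s['wrist_force'])
F=np.array(F);print(F.mean(0),F@[-.915,.403,0],s['time'],s['tool_pos'])
```

```text
[-7.47582751  3.09834631  2.79245463] [8.29880261 7.88902072 8.0459372  8.12230241] 16.7167 [ 0.55071964 -0.25201273  0.2112005 ]
```

{"method": "drive_tool", "body": {"increments": [{"delta_pos":[0.35,0,-0.1],"turn":0,"jaw":-1},{"delta_pos":[0,0,0],"turn":0,"jaw":-1},{"delta_pos":[0,0,0],"turn":0,"jaw":-1},{"delta_pos":[0,0,0],"turn":0,"jaw":-1}]}}

```text
time: 17.05
tool_pos: [0.5509, -0.2521, 0.2112]
tcp_rot: [-3.073, 0.647, 0.005]
wrist_force: [-7.6, 3.5, 3.5]
width: 0.159
grip_force: 49.9
```

Run:
```python
from h import *
F=[]
for i in range(4):
    bot.read_camera('side');s=bot.read_state();F.append(s['wrist_force'])
F=np.array(F);print(F.mean(0),F@[-.915,.403,0],s['time'],s['tool_pos'])
```

```text
[-7.75028379  3.25857041  3.07852606] [8.37262779 7.44076172 8.89721422 8.90825043] 17.25 [ 0.55086224 -0.25204589  0.2111984 ]
```

{"method": "drive_tool", "body": {"increments": [{"delta_pos":[0.4,0,-0.2],"turn":0,"jaw":-1},{"delta_pos":[0,0,0],"turn":0,"jaw":-1},{"delta_pos":[0,0,0],"turn":0,"jaw":-1},{"delta_pos":[0,0,0],"turn":0,"jaw":-1}]}}

```text
time: 17.58
tool_pos: [0.551, -0.2521, 0.2112]
tcp_rot: [-3.073, 0.647, 0.006]
wrist_force: [-8.0, 3.2, 2.5]
width: 0.157
grip_force: 49.9
```

Run:
```python
from h import *
F=[]
for i in range(6):
    bot.read_camera('side');s=bot.read_state();F.append(s['wrist_force'])
F=np.array(F);print(F.mean(0),F@[-.915,.403,0],s['time'],s['tool_pos'])
```

```text
[-8.5884905   3.79437071  3.1494049 ] [10.06477058  8.81348913  9.46675884  9.38201666  9.41034288  9.18822311] 17.8833 [ 0.55097473 -0.2521105   0.21121036]
```

{"method": "drive_tool", "body": {"increments": [{"delta_pos":[0,0,0],"turn":0,"jaw":-1},{"delta_pos":[0,0,0],"turn":0,"jaw":-1},{"delta_pos":[0,0,0],"turn":0,"jaw":-0.6},{"delta_pos":[0,0,0],"turn":0,"jaw":-0.3},{"delta_pos":[0,0,0],"turn":0,"jaw":-0.1},{"delta_pos":[0,0,0],"turn":0,"jaw":-0.1},{"delta_pos":[0,0,0],"turn":0,"jaw":-0.1},{"delta_pos":[0,0,0],"turn":0,"jaw":-0.1}], "grip_force": 20}}

```text
time: 18.55
tool_pos: [0.5526, -0.2529, 0.212]
tcp_rot: [3.074, -0.647, 0.002]
wrist_force: [-0.3, 0.7, -0.2]
width: 0.451
grip_force: 0.0
```

Run:
```python
from h import *
s=bot.read_state();print(s['time'],s['tool_pos'],s['width'],s['wrist_force'])
snap('wrist','w6');snap('scene','s6')
a=cv2.imread('pics/w6.png');b=cv2.imread('pics/s6.png')
A=cv2.resize(a[:240,110:430],(400,300),interpolation=cv2.INTER_CUBIC)
c=cv2.imread('pics/s5.png')
f=lambda i:cv2.resize(i[140:230,180:300],(400,300),interpolation=cv2.INTER_CUBIC)
cv2.imwrite('pics/k.png',np.vstack([np.hstack([A,f(b)]),np.hstack([cv2.resize(a,(400,300)),f(c)])]))
```

```text
18.55 [ 0.55258559 -0.2528516   0.21203964] 0.4505118473734302 [-0.3381321   0.73111293 -0.19562158]
```

View pics/k.png

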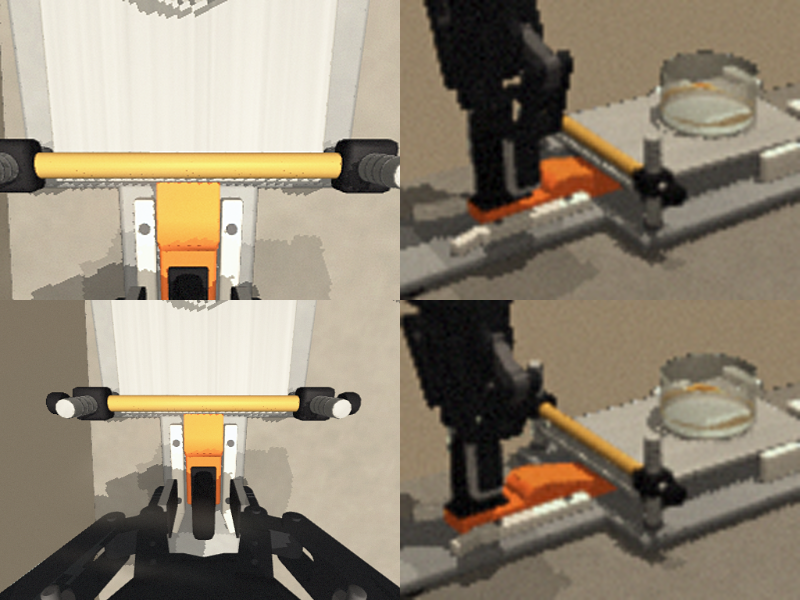

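The wedge sits centred in the channel, the stage is up at the bar, and the fingers are clear of the grip at both sides. I'll retreat straight up and hand in.

{"method": "drive_tool", "body": {"increments": [{"delta_pos":[0,0,-15],"turn":0,"jaw":-0.1},{"delta_pos":[0,0,-25],"turn":0,"jaw":-0.1},{"delta_pos":[0,0,-30],"turn":0,"jaw":-0.1},{"delta_pos":[0,0,-20],"turn":0,"jaw":-0.1},{"delta_pos":[0,0,0],"turn":0,"jaw":-0.1}]}}

```text
time: 19.07
tool_pos: [0.5543, -0.2537, 0.3077]
tcp_rot: [3.072, -0.647, 0.015]
wrist_force: [0.9, -0.7, 1.0]
width: 0.45
grip_force: 0.0
```

```bash
python3 -c "
from workcell import bot
s=bot.read_state();print(s['time'],s['tool_pos'],s['wrist_force']);print(bot.finish_job())"
```

```text
19.0667 [ 0.55429114 -0.25370024  0.3077016 ] [ 0.87493093 -0.68356215  1.03738717]
the job is handed in; nothing more can be done
None
```

The wedge is in the channel holding the stage against the stop, and I released it and handed the job in at 19 s. I estimate about 7 N on the stop from the last push force, but I couldn't measure it after letting go, and no verdict came back.

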